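Lid on the wax warmer and heat to full

TASK

Get the beeswax melting for finishing the engraved wood: put the loose metal lid on the wax warmer, lowering it on rather than dropping it, so that it sits down in the pot's mouth and level on the rim all round, and slide the heat selector on the warmer's front console all the way to its full-heat stop, the end with the longest bar mark. Leave the wood slice, the brush, the oil jar and the wax bar where they lie.

Things in the scene. Friction and masses are not known exactly. Their poses are not given: they have to be found in the camera images.
- warmer: Electric wax warmer, fixed to the table: cream round housing 152 mm across, a bare aluminium pot in it, and a console standing out in front along its own -x. Small black ears stick out to 99 mm from the axis along +y and -y, top at 69 mm. Origin on the table under the pot's axis, z up; full heat lies towards its own -y, to the right for one facing the console.
- warmer_rim (a point): Centre of the pot's open mouth, at the height of the rim's flat top (100 mm above the table); axes as the warmer's. Clear opening 121 mm across, rim 136 mm across; solid wax lies 26 mm below.
- console (a point): Middle of the console's flat top, 61 mm above the table and 112 mm from the pot's axis; axes as the warmer's. The console is 110 mm wide (y) and ends 148 mm from the pot's axis. The selector's slot runs along y through this point; beside it six dark bar marks grow longer towards full heat (own -y).
- heat (a joint): Travel of the heat selector in m: 0 at the off stop, 0.050 at the full-heat stop. It moves along the warmer's own -y, stays where it is left and takes about 2 N to slide.
- heat_top (a point): Centre of the top of the black selector grip, 82 mm above the table, 21 mm above the console; axes as the warmer's. The grip is 11 mm thick along the slide (y) and 20 mm wide (x); its lowest 4 mm are a foot 18 mm long along y. The housing wall begins 26 mm from its flank; nothing stands beside it along the slide.
- lid: Loose round bare-metal lid, about 0.18 kg, lying right way up on the table. Origin at the centre of its underside, z up. A step 115 mm across (109 mm at the bottom) and 8 mm deep goes into the pot's mouth; the flange above it, 134 mm across, 3 mm thick, underside 8 mm above the origin, rests on the rim: seated, the origin is 8 mm below the rim's top.
- lid_knob (a point): Centre of the lid's black knob, on the lid's axis 33 mm above its origin; the knob is 28 mm in diameter and reaches from 22 to 44 mm above the origin, on a thin stem. The lid's shallow dome below it rises to 16 mm above the origin.
- slice: Loose bystander: round engraved wood slice, 124 mm across, 10 mm thick, no knob. Origin at the centre of its underside.
- brush: Loose bystander: brush 200 mm long, 42 mm wide, 20 mm thick, lying on the table. Origin at the middle of its underside.
- oil_jar: Loose bystander: closed amber glass jar, 56 mm across, 75 mm tall, standing. Origin at the centre of its underside.
- wax_bar: Loose bystander: bar of beeswax, 50 x 90 x 28 mm. Origin at the centre of its underside.
There are look-alikes about, which are no part of the job. Several things have the shape of the lid; the one meant has the colours described above.

How it is judged (in metres and radians):
At the end, for the whole second after the job is handed in: The lid rests still on the pot with its locating step in the mouth: centred within 6 mm, its height within 2.5 mm of seated, level within 2 degrees; and the heat selector is within 4 mm of its full-heat stop (horizontal distance between lid and warmer_rim below 0.006 m and z of lid in the frame of warmer_rim between -0.0105 and -0.0055 m and angle between lid's own z axis and vertical below 0.035 rad and linear speed of lid below 0.02 m/s and value of joint heat above 0.046 m); the robot touches nothing.
It fails at once if the lid is dropped: in the air, touching nothing, it falls or flies at more than 0.6 m/s (contact force between lid and anything else below 0.01 N and linear speed of lid above 0.6 m/s).
It fails at once if the wood slice is moved by more than 30 mm (distance of slice from where it was at the start of the episode above 0.03 m).
It fails at once if the brush is moved by more than 30 mm (distance of brush from where it was at the start of the episode above 0.03 m).
It fails at once if the oil jar is moved by more than 30 mm (distance of oil_jar from where it was at the start of the episode above 0.03 m).
It fails at once if the wax bar is moved by more than 30 mm (distance of wax_bar from where it was at the start of the episode above 0.03 m).
It also fails if it takes over 58 s, if anything falls off the work surface, if the arm or the gripper's body presses on something with over 40 N, if the wrist force passes 120 N, or if a joint passes its speed limit or range.

ROBOT

A 6-joint arm with a two-finger parallel gripper is mounted at the origin on the work surface. World frame = base frame: x ahead of the robot, y to its left, z up, the work surface at z = 0. Lengths are in mm, angles in rad, forces in N, time in s.
With the tool pointing down it reaches from about 325 to 900 mm from the base axis. Payload 6.1 kg.
Tool frame: the origin (TCP) lies on the centre line of the jaws, within the pads' length; the fingertips stand ctrl.tips_ahead ahead of it and the grasp point (between the pads) lies 5 mm behind it (ctrl.tips_ahead is the distance from the TCP to the fingertips, in mm); z points along the fingers, y is the line along which they close (so a half turn about z gives the same grasp; the last joint's range is limited). The gripper opens to 87 mm and grips with 3 to 60 N. Pads are 19 mm wide; open, the fingers measure 117 mm over their backs; the gripper's body (75 mm by 190 mm) begins 51 mm behind the grasp point.
Start: joints at [-1.463, 0.22, 1.526, -0, 1.395, -0.126], TCP at [144.791, -607.99, 236.538] pointing down, gripper open.
Joint ranges: [-2.98, 2.98], [-0.91, 2.08], [0.09, 2.57], [-1.24, 4.39], [0.2, 2.65], [-2.68, 2.68]. Speed limits (rad/s): [2.57, 2.57, 3.01, 3.14, 3.14, 3.14].

INTERFACE

Orientations are given as a unit quaternion [w, x, y, z].
In Python, from rig import ctrl gives the robot as it stands.
- The arm moves only by the shell command python3 -m inch 'ROWS' [FORCE]. ROWS is JSON, one flat list of numbers, 5 for each row, row after row: the shift along the tool's x, y, z in m, then the turn about the tool's z in degrees, then the opening, from 0 (shut) to 1 (fully open). In form: [dx, dy, dz, spin, gripper, dx, dy, dz, spin, gripper, ...]. A call has 1 to 5 rows; each row shifts and turns the commanded pose from where the row before left it, along the tool's axes as they then stand; what a row does not reach is not made up. A row lasts 1/12 s, in which the tool goes at most 41.7 mm and 7.16 degrees, less where a joint would pass 70% of its speed; a pose out of reach is approached as far as the arm can. A call with a gripper value outside its range is refused whole. The fingers move at their own pace and stop on an object; FORCE is the grip in N (left out, the last holds). Time passes only in rows, so rows that do not move let the fingers close. It gives the time, the measured TCP pose, the force, the opening and the grip force at its end, in the units of the state.
- ctrl.observe(): the state, without advancing time (a new reading comes with each control period).
- ctrl.grab_frame(name): name is "side" or "top" or "wrist"; returns the picture (384x512x3 uint8, blue, green, red); there is no depth.
- ctrl.get_calibration(name): a dict with "fx", "fy", "cx", "cy" (pixels), "R" (3x3) and "t" (3): a world point X has camera coordinates R X + t; the wrist camera has in their place "T_tool_cam" (4x4, takes a point from camera to tool coordinates, whose origin is the TCP and whose axes are the flange's). Camera axes: x right, y down, z forward; pixel columns grow to the right and rows downward; lengths in mm; the calibration is good to about 2 mm. A picture is of the moment at which its call begins: read the wrist's pose just before it. get_calibration takes no time and is no camera call.
- ctrl.sign_off(): hands the job in; it is judged then, once.
The state is a dict: "time_s": time; "q": joint angles; "qd": joint speeds; "tau": joint torques, N m; "ee_pos": TCP position; "eef_rot": TCP orientation; "ft_force": force on the tool from outside, world axes, zero at the start; "wrist_torque": the same for the moment, N m; "grip_width": finger opening in mm; "finger_force": force on a finger pad.
Only numpy, scipy, OpenCV 4.12 (cv2) and the standard library are available. Lean on these libraries where they do the work, as an engineer would, in place of code of your own. Each camera call takes 0.05 s, during which the arm holds its last target. There are 200 camera calls.

## Working session

There is one attempt and no reset: what is moved stays moved. The work goes in short steps, Python scripts to look and compute and a shell command to move; the robot and the scene stay as the last step left them, time stands still between calls to the robot, and variables do not carry over. Pictures are saved under pics/ and viewed, at most 10 in all, crops included, and the job is handed in when it is done.

```bash
mkdir -p pics
python3 - <<'E'
from rig import ctrl
import cv2,numpy as np
s=ctrl.observe();print(s,ctrl.tips_ahead)
for n in("top","side"):
    cv2.imwrite(f"pics/{n}0.png",ctrl.grab_frame(n))
    print(n,ctrl.get_calibration(n))
print(ctrl.get_calibration("wrist"))
a=cv2.imread("pics/top0.png");b=cv2.imread("pics/side0.png")
cv2.imwrite("pics/both0.png",cv2.resize(np.vstack([a,b]),(448*1,600*1)) if 0 else np.vstack([a,b])[:600] if 0 else a)
E
```

```text
{'time_s': 0.0, 'q': array([-1.46309692e+00,  2.21215397e-01,  1.52759506e+00, -9.01608618e-07,
        1.39469739e+00, -1.26095627e-01]), 'qd': array([-0.00036683, -0.00192821, -0.00058239, -0.00041559,  0.00017847,
       -0.00109941]), 'tau': array([ 1.57660084e-03, -4.94607925e+01, -3.87377572e+01,  6.99712895e-02,
        5.72527049e-02, -1.43485618e-04]), 'ee_pos': array([ 144.7296006 , -607.41023952,  235.45237295]), 'eef_rot': array([-9.57559122e-04,  9.93174798e-01,  1.16631491e-01,  8.36420576e-06]), 'ft_force': array([ 0.10650849, -0.74210212,  0.6509544 ]), 'wrist_torque': array([0.05291953, 0.00323232, 0.01346032]), 'finger_force': 0.0, 'grip_width': 86.95119233847015} 14.0
top {'fx': 488.7440539508937, 'fy': 488.7440539508937, 'cx': 253.54334859656007, 'cy': 202.47280587337002, 'R': array([[-0.01662258, -0.99986046,  0.00165607],
       [-0.9985013 ,  0.01651356, -0.05217719],
       [ 0.05214256, -0.00252091, -0.99863647]]), 't': array([  50.65757628,  506.01285274, 1767.87841761])}
side {'fx': 477.4903634560298, 'fy': 477.4903634560298, 'cx': 253.69699183704566, 'cy': 194.57487192562002, 'R': array([[-0.97607322, -0.21739716, -0.00442142],
       [-0.15848745,  0.72520679, -0.67004242],
       [ 0.14887176, -0.65330972, -0.74230965]]), 't': array([ 489.33398033,  114.64141743, 1607.73117978])}
{'fx': 293.7982744470085, 'fy': 293.7982744470085, 'cx': 253.43087400100606, 'cy': 190.76292624209967, 'T_tool_cam': array([[ 4.77230686e-04, -9.61609242e-01, -2.74422009e-01,
         7.52238278e+01],
       [ 9.99999872e-01,  5.05000927e-04, -3.05475986e-05,
         5.64170714e-01],
       [ 1.67958222e-04, -2.74421959e-01,  9.61609359e-01,
        -1.49004868e+02],
       [ 0.00000000e+00,  0.00000000e+00,  0.00000000e+00,
         1.00000000e+00]])}
```

View pics/top0.png

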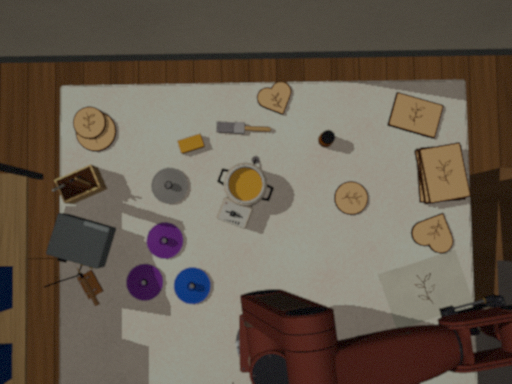

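View pics/side0.png

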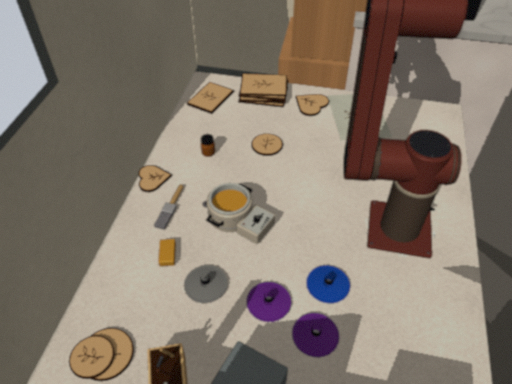

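The top view shows four lid shapes: grey metal (170,186), purple (165,240), purple (144,282) and blue (192,286). Only the grey one fits "bare metal with a black knob". The warmer is at (246,184), with its console at (236,212) towards image-down. I'll confirm with an enlarged crop and take coarse positions.

```bash
cat > h.py <<'E'
from rig import ctrl
import cv2,numpy as np
from scipy.spatial.transform import Rotation as Ro
def fixed(n):
    c=ctrl.get_calibration(n); return c,c["R"],c["t"]
def wristcam(s):
    c=ctrl.get_calibration("wrist"); T=c["T_tool_cam"]
    q=s["eef_rot"]; Rt=Ro.from_quat([q[1],q[2],q[3],q[0]]).as_matrix()
    Rw=Rt@T[:3,:3]; p=Rt@T[:3,3]+s["ee_pos"]
    return c,Rw.T,-Rw.T@p
def ray(cam,uv):
    c,R,t=cam; d=R.T@np.array([(uv[0]-c["cx"])/c["fx"],(uv[1]-c["cy"])/c["fy"],1]); return -R.T@t,d
def onz(cam,uv,z):
    o,d=ray(cam,uv); return o+d*(z-o[2])/d[2]
def px(cam,X):
    c,R,t=cam; x=R@np.asarray(X,float)+t; return np.array([c["fx"]*x[0]/x[2]+c["cx"],c["fy"]*x[1]/x[2]+c["cy"]])
def two(c1,u1,c2,u2):
    o1,d1=ray(c1,u1);o2,d2=ray(c2,u2)
    k=np.linalg.lstsq(np.c_[d1,-d2],o2-o1,rcond=None)[0]
    a,b=o1+k[0]*d1,o2+k[1]*d2; return (a+b)/2,np.linalg.norm(a-b)
E
python3 - <<'E'
from h import *
a=cv2.imread("pics/top0.png");T=fixed("top");S=fixed("side")
cv2.imwrite("pics/crop1.png",cv2.resize(a[150:300,130:280],(600,600),interpolation=cv2.INTER_CUBIC))
print("lid",onz(T,(170,186),11),onz(S,(206,284),11))
print("pot",onz(T,(246,184),74),onz(S,(230,201),74))
h=cv2.cvtColor(a,cv2.COLOR_BGR2HSV);m=cv2.inRange(h,(15,150,120),(30,255,255))
n,l,st,ce=cv2.connectedComponentsWithStats(m)
for i in range(1,n):
    if st[i,4]>50: print(st[i],ce[i],onz(T,ce[i],74))
for nm,uv in dict(jar=(327,139),slice=(350,198),wax=(191,145),brush=(243,128)).items(): print(nm,onz(T,uv,20))
E
```

```text
lid [572.20920205 346.47748947  11.        ] [571.58754788 352.56991775  11.        ]
pot [569.26853385  67.92751149  74.        ] [567.86461259  63.99643099  74.        ]
[179 135  24  18 273] [190.54945055 143.00732601] [718.13591899 261.95648425  74.        ]
[236 170  26  30 611] [248.15220949 184.76759411] [566.42819124  60.38276685  74.        ]
jar [ 734.31720967 -230.09415028   20.        ]
slice [ 516.9015478 -308.3772098   20.       ]
wax [720.33931617 267.14949607  20.        ]
brush [779.90431939  76.31683865  20.        ]
```

View pics/crop1.png

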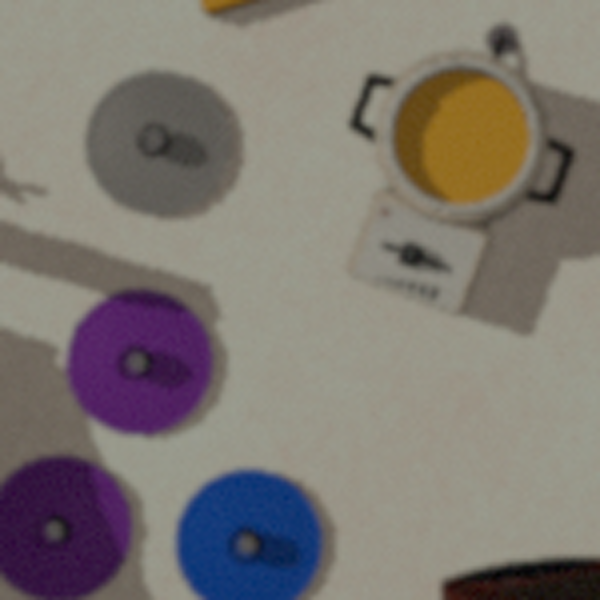

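The crop confirms it: the grey bare-metal lid with its dark knob is at image (171,185), world ≈ (572,349), and the two views agree. The pot is ≈ (567,64) and the console sits towards its own -x, yaw ≈ -21°. I'll do the selector first, moving over the console for a wrist look.

```bash
for i in 1; do :; done
python3 -m inch '[0.022,-0.032,0,0,1,0.022,-0.032,0,0,1,0.022,-0.032,0,0,1,0.022,-0.032,0,0,1,0.022,-0.032,0,0,1]' 
python3 -m inch '[0.022,-0.032,0,0,1,0.022,-0.032,0,0,1,0.022,-0.032,0,0,1,0.022,-0.032,0,0,1,0.022,-0.032,0,0,1]' 
python3 -m inch '[0.022,-0.032,0,0,1,0.022,-0.032,0,0,1,0.022,-0.032,0,0,1,0.022,-0.032,0,0,1,0.022,-0.032,0,0,1]' 
python3 -m inch '[0.022,-0.032,0,0,1,0.022,-0.032,0,0,1,0.022,-0.032,0,0,1,0.022,-0.032,0,0,1,0.022,-0.032,0,0,1]' 
python3 -m inch '[0,0,0,6.8,1,0,0,0,6.8,1,0,0,0,6.8,1,0,0,0,6.8,1,0,0,0,6.8,1]'
python3 -m inch '[0,0,0,0,1,0,0,0,0,1]'
python3 - <<'E'
from h import *
s=ctrl.observe();print(s["q"],s["ee_pos"]);np.save("s1.npy",s,allow_pickle=True)
a=ctrl.grab_frame("wrist");cv2.imwrite("pics/w1.png",a)
E
```

```text
time_s: 0.52
ee_pos: [214.9, -424.8, 235.7]
eef_rot: [-0.001, 0.993, 0.116, -0.0]
ft_force: [0.7, 0.3, 1.4]
grip_width: 87.4
finger_force: 0.0
time_s: 0.93
ee_pos: [284.7, -243.8, 236.2]
eef_rot: [-0.0, 0.993, 0.116, 0.0]
ft_force: [1.0, 0.5, 0.3]
grip_width: 87.2
finger_force: 0.0
time_s: 1.35
ee_pos: [354.6, -62.7, 236.5]
eef_rot: [0.0, 0.993, 0.116, 0.0]
ft_force: [1.6, -1.3, 0.4]
grip_width: 86.8
finger_force: 0.0
time_s: 1.77
ee_pos: [424.6, 118.7, 236.3]
eef_rot: [0.0, 0.993, 0.117, 0.0]
ft_force: [1.1, -0.0, 0.1]
grip_width: 87.2
finger_force: 0.0
time_s: 2.18
ee_pos: [424.2, 116.8, 236.0]
eef_rot: [0.0, 0.983, -0.181, -0.001]
ft_force: [-0.4, 0.4, -1.5]
grip_width: 86.8
finger_force: 0.0
time_s: 2.35
ee_pos: [424.3, 116.5, 236.2]
eef_rot: [0.0, 0.984, -0.177, -0.0]
ft_force: [0.3, -0.6, 0.4]
grip_width: 87.2
finger_force: 0.0
[ 8.84142236e-02 -2.38650700e-01  1.98288897e+00  2.18367717e-05
  1.39799077e+00  2.01522499e+00] [424.29981107 116.52750785 236.24000482]
```

View pics/w1.png

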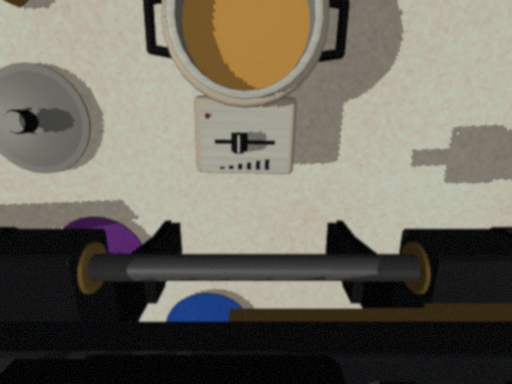

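The wrist view shows the selector grip at (239,143), with its slot from x≈215 to 275 and the bar marks growing to the right. The console corners are around (197,97) to (295,173). The lid is at left (40,117) with its knob at (22,121). Now measuring.

Run:
```python
from h import *
s=np.load("s1.npy",allow_pickle=True).item();W=wristcam(s)
a=cv2.imread("pics/w1.png");h=cv2.cvtColor(a,cv2.COLOR_BGR2HSV)
g=cv2.cvtColor(a,cv2.COLOR_BGR2GRAY)
r=g[105:160,205:285];m=(r<70).astype(np.uint8)
ys,xs=np.nonzero(m);print("dark",xs.min()+205,xs.max()+205,ys.min()+105,ys.max()+105)
print("colcount",[(205+i,int(c)) for i,c in enumerate(m.sum(0)) if c])
print("rowcount",[(105+i,int(c)) for i,c in enumerate(m.sum(1)) if c])
sl=[onz(W,u,61) for u in((216,142),(274,142))];d=sl[1]-sl[0];print("slot",sl,np.linalg.norm(d),"yaw of -y",np.degrees(np.arctan2(d[1],d[0])))
print("corners",[onz(W,u,61)[:2].round(1) for u in((197,97),(296,97),(294,173),(197,171))])
print("grip top",onz(W,(239,143),82)[:2])
# wax/pot: mouth
mk=cv2.inRange(h,(10,100,60),(30,255,255));c=max(cv2.findContours(mk,0,1)[0],key=cv2.contourArea)
print("knob",onz(W,(16,121),44)[:2]); 
q=s["eef_rot"];R=Ro.from_quat([q[1],q[2],q[3],q[0]]).as_matrix();print(R.round(3), "tool yaw",np.degrees(np.arctan2(R[1,0],R[0,0])))
```

```text
dark 206 273 115 152
colcount [(206, 2), (207, 2), (208, 2), (216, 3), (217, 3), (218, 3), (219, 3), (220, 3), (221, 3), (222, 3), (223, 3), (224, 3), (225, 3), (226, 3), (227, 2), (228, 3), (229, 3), (230, 3), (231, 5), (232, 17), (233, 18), (234, 19), (235, 20), (236, 20), (237, 2), (238, 2), (239, 2), (240, 20), (241, 20), (242, 20), (243, 19), (244, 18), (245, 18), (246, 18), (247, 15), (248, 6), (249, 4), (250, 4), (251, 4), (252, 4), (253, 4), (254, 5), (255, 5), (256, 5), (257, 5), (258, 5), (259, 5), (260, 5), (261, 5), (262, 5), (263, 5), (264, 4), (265, 4), (266, 4), (267, 3), (268, 3), (269, 3), (270, 3), (271, 3), (272, 3), (273, 2)]
rowcount [(115, 3), (116, 3), (133, 14), (134, 16), (135, 13), (136, 13), (137, 13), (138, 13), (139, 15), (140, 44), (141, 54), (142, 55), (143, 40), (144, 27), (145, 13), (146, 13), (147, 13), (148, 13), (149, 12), (150, 12), (151, 7), (152, 5)]
slot [array([474.4405897 , 141.13146714,  61.        ]), array([452.31675418,  81.55652389,  61.        ])] 63.55027900633207 yaw of -y -110.37305408973978
corners [array([524.9, 142. ]), array([488.6,  44.4]), array([411.7,  71.9]), array([451.9, 173.5])]
grip top [466.62007872 116.08349639]
knob [573.908773  346.8435652]
[[ 0.937 -0.349 -0.001]
 [-0.349 -0.937 -0.   ]
 [-0.001  0.    -1.   ]] tool yaw -20.398344684525757
```

```bash
python3 -m inch '[0.02,-0.007,0.02,0,0.5,0.02,-0.0075,0.03,0,0.5,0,0,0.03,0,0.5,0,0,0.02,0,0.5,0,0,0.02,0,0.5]' 
python3 -m inch '[0,0,0.02,0,0.5,0,0,0.01,0,0.5,0,0,0.005,0,0.5,0,0,0,0,0.5,0,0,0,0,0.5]' 
python3 -m inch '[0,0,0,0,0,0,0,0,0,0,0,0,0,0,0,0,0,0,0,0,0,0,0,0,0]' 10
python3 -m inch '[0,0.004,0,0,0,0,0.006,0,0,0,0,0.006,0,0,0,0,0.006,0,0,0,0,0,0,0,0]'
```

```text
time_s: 2.82
ee_pos: [466.5, 115.8, 114.6]
eef_rot: [0.0, 0.984, -0.177, -0.001]
ft_force: [-0.4, -0.5, -0.0]
grip_width: 61.3
finger_force: 0.0
time_s: 3.23
ee_pos: [467.7, 116.1, 82.3]
eef_rot: [-0.0, 0.984, -0.178, 0.001]
ft_force: [0.3, -0.3, -0.3]
grip_width: 43.7
finger_force: 0.0
time_s: 3.65
ee_pos: [467.4, 116.1, 82.0]
eef_rot: [-0.0, 0.984, -0.179, 0.0]
ft_force: [0.4, -0.2, -0.1]
grip_width: 17.9
finger_force: 0.0
time_s: 4.07
ee_pos: [458.8, 94.3, 81.9]
eef_rot: [0.0, 0.984, -0.179, -0.0]
ft_force: [-2.6, 0.3, 6.3]
grip_width: 11.0
finger_force: 10.0
```

```bash
python3 -m inch '[0,0.004,0,0,0,0,0.002,0,0,0,0,0,0,0,0,0,0,0,0,0]'
python3 -m inch '[0,0.002,0,0,0,0,0.001,0,0,0,0,0,0,0,0,0,0,0,0,0]'
python3 -m inch '[0,0.002,0,0,0,0,0.001,0,0,0,0,0,0,0,0,0,0,0,0,0]'
```

```text
time_s: 4.4
ee_pos: [456.8, 89.1, 81.9]
eef_rot: [0.0, 0.984, -0.179, -0.0]
ft_force: [-2.3, 1.7, 6.7]
grip_width: 11.1
finger_force: 10.0
time_s: 4.73
ee_pos: [456.4, 88.3, 81.9]
eef_rot: [-0.002, 0.984, -0.179, 0.0]
ft_force: [-0.1, 10.4, 4.1]
grip_width: 11.0
finger_force: 10.0
time_s: 5.07
ee_pos: [456.1, 87.5, 82.0]
eef_rot: [-0.004, 0.984, -0.18, 0.001]
ft_force: [3.9, 19.5, -1.0]
grip_width: 12.2
finger_force: 10.0
```

The force rises at the stop: 10–20 N, about 24 mm past the slot's middle, against 25 expected. Releasing and heading to a look-point by the lid.

```bash
python3 -m inch '[0,-0.003,0,0,0.5,0,0,0,0,0.5,0,0,0,0,0.5,0,0,0,0,0.5,0,0,-0.03,0,0.7]'
python3 -m inch '[0,0,-0.04,0,1,0,0,-0.04,0,1,0,0,-0.04,0,1,-0.002,-0.035,0,0,1,-0.002,-0.035,0,0,1]'
python3 -m inch '[-0.003,-0.035,0,0,1,-0.003,-0.035,0,0,1,-0.003,-0.035,0,0,1,-0.003,-0.035,0,0,1,-0.003,-0.035,0,0,1]'
python3 -m inch '[0,-0.035,0,0,1,0,0,0,0,1,0,0,0,0,1]'
python3 - <<'E'
from h import *
s=ctrl.observe();print(s["q"],s["ee_pos"]);np.save("s2.npy",s,allow_pickle=True)
a=ctrl.grab_frame("wrist");cv2.imwrite("pics/w2.png",a)
E
```

```text
time_s: 5.48
ee_pos: [451.4, 86.2, 106.3]
eef_rot: [0.001, 0.984, -0.179, -0.006]
ft_force: [-0.3, -0.0, -0.9]
grip_width: 37.9
finger_force: 0.0
time_s: 5.9
ee_pos: [479.7, 153.2, 235.8]
eef_rot: [-0.001, 0.983, -0.181, 0.004]
ft_force: [0.6, 0.0, -0.8]
grip_width: 71.0
finger_force: 0.0
time_s: 6.32
ee_pos: [524.9, 324.0, 231.1]
eef_rot: [0.0, 0.984, -0.179, -0.0]
ft_force: [1.0, -0.0, 0.4]
grip_width: 86.8
finger_force: 0.0
time_s: 6.57
ee_pos: [536.8, 356.5, 230.0]
eef_rot: [0.001, 0.984, -0.178, -0.001]
ft_force: [0.2, -1.0, 0.0]
grip_width: 87.0
finger_force: 0.0
[ 4.64207094e-01  2.72299353e-01  1.47718985e+00 -6.14596087e-04
  1.39449679e+00  2.39287382e+00] [536.79370453 356.45204418 229.9579199 ]
```

View pics/w2.png

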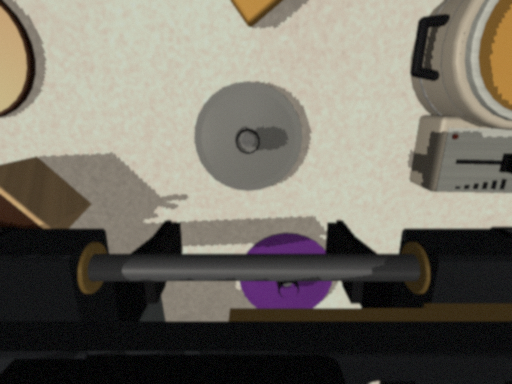

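The wrist view shows the grey lid centred at (250,135) with its knob at (248,141), clear of everything. Measuring the lid's centre from the flange outline and the knob.

Run:
```python
from h import *
s=np.load("s2.npy",allow_pickle=True).item();W=wristcam(s)
a=cv2.imread("pics/w2.png")
hsv=cv2.cvtColor(a,cv2.COLOR_BGR2HSV)
g=cv2.medianBlur(a,5); m=((hsv[...,2]<150)&(hsv[...,1]<45)).astype(np.uint8)*255
m[205:]=0;m[:,:180]=0;m[:,325:]=0
m=cv2.morphologyEx(m,cv2.MORPH_OPEN,np.ones((7,7)))
c=max(cv2.findContours(m,0,1)[0],key=cv2.contourArea);c=cv2.convexHull(c)
P=np.array([onz(W,p[0],9.5)[:2] for p in c]);(cx,cy),r=cv2.minEnclosingCircle(P.astype(np.float32))
A=np.c_[2*P,np.ones(len(P))];k=np.linalg.lstsq(A,(P**2).sum(1),rcond=None)[0]
print("bbox",cv2.boundingRect(c),"encl",cx,cy,r,"lsq",k[:2],np.sqrt(k[2]+k[0]**2+k[1]**2))
kn=onz(W,(248,141),44)[:2];print("knob",kn)
R=Ro.from_quat(np.roll(s["eef_rot"],-1)).as_matrix()
for t in(k[:2],kn): print("shift mm",R.T@(np.r_[t,37]-s["ee_pos"]))
```

```text
bbox (195, 82, 114, 108) encl 573.544677734375 344.3408203125 71.23155212402344 lsq [573.13774089 344.48112079] 69.37123238770866
knob [574.45558396 348.03788907]
shift mm [ 38.46364078  -1.93164696 192.90870358]
shift mm [ 38.4525325   -5.72468273 192.90050485]
```

Flange and knob agree. The shadow widens the flange on the right, so the shift is x +38.5, y −5, z +193.

```bash
python3 -m inch '[0.0195,-0.0025,0.03,0,0.7,0.019,-0.0025,0.035,0,0.7,0,0,0.035,0,0.7,0,0,0.035,0,0.7,0,0,0.025,0,0.7]'
python3 -m inch '[0,0,0.015,0,0.7,0,0,0.01,0,0.7,0,0,0.006,0,0.7,0,0,0.002,0,0.7,0,0,0,0,0.7]'
python3 -m inch '[0,0,0,0,0.2,0,0,0,0,0.2,0,0,0,0,0.2,0,0,0,0,0.2,0,0,0,0,0.2]' 15
python3 -m inch '[0,0,0,0,0.2,0,0,0,0,0.2,0,0,0,0,0.2]' 40
```

```text
time_s: 7.03
ee_pos: [573.6, 344.0, 68.3]
eef_rot: [0.001, 0.984, -0.18, -0.001]
ft_force: [0.3, -0.4, -1.0]
grip_width: 64.0
finger_force: 0.0
time_s: 7.45
ee_pos: [575.6, 347.1, 39.9]
eef_rot: [-0.001, 0.984, -0.179, 0.001]
ft_force: [0.2, -0.0, -0.9]
grip_width: 60.9
finger_force: 0.0
time_s: 7.87
ee_pos: [574.9, 347.1, 39.0]
eef_rot: [-0.0, 0.984, -0.179, 0.0]
ft_force: [-0.2, -0.4, -0.3]
grip_width: 35.2
finger_force: 0.0
time_s: 8.12
ee_pos: [574.9, 347.2, 38.9]
eef_rot: [-0.0, 0.984, -0.179, 0.0]
ft_force: [-0.6, 0.5, 2.4]
grip_width: 27.1
finger_force: 40.0
```

```bash
python3 -m inch '[0,0,-0.004,0,0.2,0,0,-0.008,0,0.2,0,0,-0.012,0,0.2,0,0,-0.018,0,0.2,0,0,-0.024,0,0.2]'
python3 -m inch '[0,0,-0.028,0,0.2,0,0,-0.028,0,0.2,-0.005,0.02,-0.024,0,0.2,-0.005,0.025,-0.024,0,0.2,-0.005,0.025,-0.024,0,0.2]'
python3 -m inch '[-0.005,0.028,-0.024,0,0.2,-0.005,0.028,-0.024,0,0.2,-0.005,0.028,-0.024,0,0.2,-0.005,0.028,-0.024,0,0.2,-0.005,0.028,-0.024,0,0.2]'
python3 -m inch '[-0.004,0.028,-0.024,0,0.2,0,0.02,-0.018,0,0.2,0,0.01,-0.008,0,0.2,0,0,0,0,0.2,0,0,0,0,0.2]'
python3 - <<'E'
from h import *
s=ctrl.observe();print(s["q"],s["ee_pos"]);np.save("s3.npy",s,allow_pickle=True)
a=ctrl.grab_frame("wrist");cv2.imwrite("pics/w3.png",a)
cv2.imwrite("pics/side3.png",ctrl.grab_frame("side"))
E
```

```text
time_s: 8.53
ee_pos: [573.5, 346.2, 104.1]
eef_rot: [0.001, 0.984, -0.179, -0.001]
ft_force: [0.5, 0.2, -1.8]
grip_width: 26.4
finger_force: 40.0
time_s: 8.95
ee_pos: [535.5, 286.2, 234.8]
eef_rot: [-0.0, 0.984, -0.178, 0.0]
ft_force: [-0.2, 0.5, -1.6]
grip_width: 27.3
finger_force: 40.0
time_s: 9.37
ee_pos: [462.1, 163.3, 354.8]
eef_rot: [-0.0, 0.984, -0.179, 0.001]
ft_force: [2.0, -0.9, -0.7]
grip_width: 26.6
finger_force: 40.0
time_s: 9.78
ee_pos: [439.3, 111.6, 402.9]
eef_rot: [-0.0, 0.984, -0.179, 0.001]
ft_force: [-0.1, 0.3, -1.5]
grip_width: 26.9
finger_force: 40.0
[ 7.39972537e-02 -2.55111884e-01  1.69015648e+00  5.62186400e-04
  1.70500473e+00  2.00557531e+00] [439.34512458 111.5690938  402.92219262]
```

View pics/w3.png

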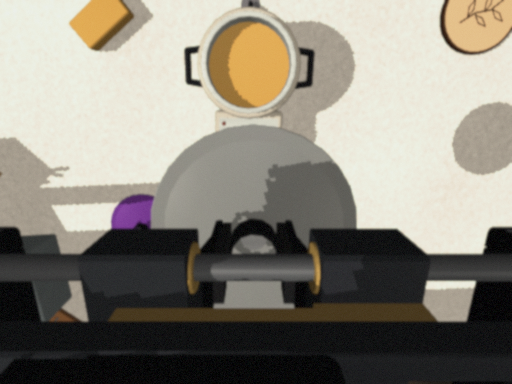

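The wrist view shows the whole pot at (249,64) and the lid level in hand, spanning x≈152..356. Enlarging the pot to see the rim edges.

Run:
```python
from h import *
a=cv2.imread("pics/w3.png")
cv2.imwrite("pics/crop3.png",cv2.resize(a[0:120,175:325],(750,600),interpolation=cv2.INTER_CUBIC))
s=np.load("s3.npy",allow_pickle=True).item();W=wristcam(s)
h=cv2.cvtColor(a,cv2.COLOR_BGR2HSV);g=h[...,2]
for y in(55,64,75): print(y,[(x,int(g[y,x]),int(h[y,x,1])) for x in list(range(194,216,1))+list(range(286,306))])
for x in(249,): print(x,[(y,int(g[y,x]),int(h[y,x,1])) for y in list(range(4,28))+list(range(98,125))])
```

```text
55 [(194, 232, 18), (195, 233, 19), (196, 232, 20), (197, 227, 27), (198, 225, 37), (199, 225, 41), (200, 222, 39), (201, 220, 34), (202, 228, 18), (203, 227, 16), (204, 222, 18), (205, 212, 19), (206, 172, 21), (207, 126, 22), (208, 106, 38), (209, 115, 75), (210, 136, 131), (211, 149, 152), (212, 153, 157), (213, 151, 159), (214, 152, 158), (215, 152, 156), (286, 223, 154), (287, 210, 137), (288, 183, 92), (289, 166, 40), (290, 180, 23), (291, 210, 19), (292, 220, 17), (293, 217, 20), (294, 205, 19), (295, 184, 24), (296, 160, 35), (297, 147, 45), (298, 143, 45), (299, 133, 44), (300, 131, 41), (301, 134, 36), (302, 131, 37), (303, 118, 37), (304, 108, 35), (305, 101, 38)]
64 [(194, 235, 20), (195, 235, 17), (196, 230, 23), (197, 225, 34), (198, 223, 40), (199, 222, 41), (200, 223, 37), (201, 225, 22), (202, 228, 13), (203, 225, 15), (204, 219, 19), (205, 194, 20), (206, 147, 21), (207, 110, 25), (208, 114, 69), (209, 133, 127), (210, 147, 149), (211, 153, 157), (212, 151, 159), (213, 149, 161), (214, 153, 158), (215, 153, 158), (286, 226, 158), (287, 224, 154), (288, 212, 134), (2
[... 1052 characters left out ...]
3), (11, 216, 25), (12, 215, 19), (13, 219, 17), (14, 215, 19), (15, 190, 19), (16, 144, 21), (17, 99, 18), (18, 81, 22), (19, 78, 20), (20, 89, 54), (21, 113, 106), (22, 139, 136), (23, 150, 155), (24, 160, 156), (25, 175, 157), (26, 195, 156), (27, 214, 158), (98, 226, 158), (99, 224, 159), (100, 222, 161), (101, 217, 161), (102, 194, 163), (103, 172, 159), (104, 153, 165), (105, 152, 159), (106, 151, 149), (107, 160, 96), (108, 181, 48), (109, 201, 25), (110, 207, 21), (111, 212, 20), (112, 209, 26), (113, 206, 36), (114, 210, 43), (115, 212, 43), (116, 198, 46), (117, 181, 44), (118, 176, 30), (119, 195, 22), (120, 210, 19), (121, 214, 19), (122, 214, 19), (123, 207, 21), (124, 187, 19)]
```

View pics/crop3.png

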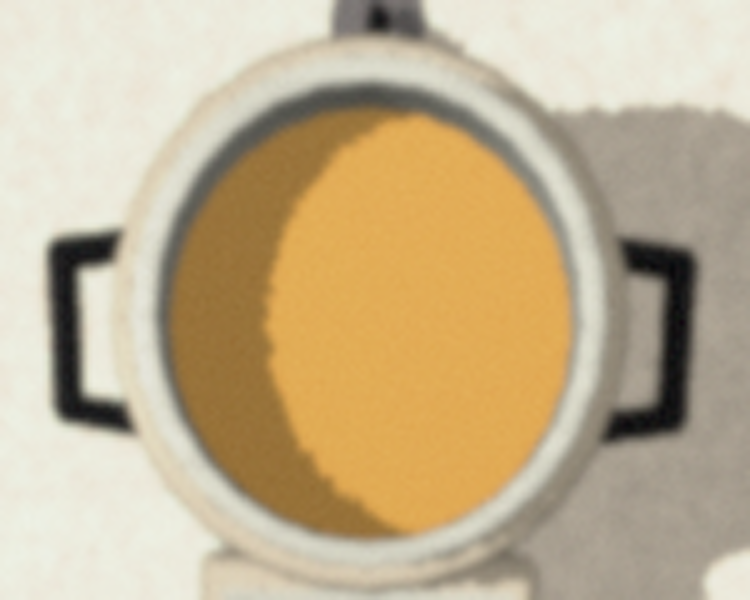

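```bash
cat > m.py <<'E'
from h import *
def circ(P):
    A=np.c_[2*P,np.ones(len(P))];k=np.linalg.lstsq(A,(P**2).sum(1),rcond=None)[0];return k[:2],np.sqrt(k[2]+k[0]**2+k[1]**2)
def rob(P):
    for _ in range(4):
        c,r=circ(P);e=abs(np.linalg.norm(P-c,axis=1)-r);P=P[e<max(1.2,2*np.median(e))]
    return c,r,len(P)
s=np.load("s3.npy",allow_pickle=True).item();W=wristcam(s)
a=cv2.imread("pics/w3.png");h=cv2.cvtColor(a,cv2.COLOR_BGR2HSV)
m=((h[...,2]<195)|(h[...,1]>75)).astype(np.uint8);m[114:]=0
n,l=cv2.connectedComponents(m,connectivity=4);o=(l==l[64,249]).astype(np.uint8)
c=max(cv2.findContours(o,0,cv2.CHAIN_APPROX_NONE)[0],key=cv2.contourArea)
print("mouth bbox",cv2.boundingRect(c))
P=np.array([onz(W,p[0],100)[:2] for p in c]);print("mouth",rob(P))
rim=rob(P)[0]
zf=s["ee_pos"][2]-38.9+10
g=cv2.GaussianBlur(h[...,2],(3,3),0).astype(int)
# lid edge: strongest change bright->dark per row, left & right of axis
E=[]
for y in range(150,205,3):
    E.append((140+np.argmax(-np.diff(g[y,140:200]))+.5,y));
for x in range(215,300,4):
    E.append((x,118+np.argmax(-np.diff(g[118:150,x]))+.5))
for y in range(150,205,3): E.append((330+np.argmax(np.diff(g[y,330:375]))+.5,y))
Q=np.array([onz(W,e,zf)[:2] for e in E]);L=rob(Q);print("lid",L)
R=Ro.from_quat(np.roll(s["eef_rot"],-1)).as_matrix()
print("tool axis z",R[:,2])
print("lid-tcp tool",(R.T@np.r_[L[0]-s["ee_pos"][:2],0])[:2])
print("rim-tcp tool",(R.T@np.r_[rim-s["ee_pos"][:2],0])[:2], "rim-lid tool",(R.T@np.r_[rim-L[0],0])[:2])
E
python3 m.py
```

```text
mouth bbox (205, 15, 87, 94)
mouth (array([568.74184553,  71.19969697]), np.float64(60.67825167924873), 251)
lid (array([438.73050707, 111.24260756]), np.float64(66.22630401732155), 54)
tool axis z [ 1.49789838e-03  6.69702860e-04 -9.99998654e-01]
lid-tcp tool [-0.45983648  0.5223955 ]
rim-tcp tool [135.31743905  -7.89699074] rim-lid tool [135.77727554  -8.41938625]
```

The mouth is at (568.7,71.2) with radius 60.7 against 60.5 given, and it matches the console-derived centre. The lid is centred in the hand to within 0.7 mm. Moving over the pot and starting down.

```bash
python3 -m inch '[0.015,-0.001,0,0,0.2,0.025,-0.0015,0,0,0.2,0.028,-0.0017,0.01,0,0.2,0.028,-0.0017,0.015,0,0.2,0.025,-0.0014,0.02,0,0.2]'
python3 -m inch '[0.0145,-0.0009,0.025,0,0.2,0,0,0.03,0,0.2,0,0,0.03,0,0.2,0,0,0.03,0,0.2,0,0,0.025,0,0.2]'
python3 -m inch '[0,0,0.015,0,0.2,0,0,0.01,0,0.2,0,0,0.005,0,0.2,0,0,0,0,0.2,0,0,0,0,0.2]'
python3 -c "
from h import *
s=ctrl.observe();R=Ro.from_quat(np.roll(s['eef_rot'],-1)).as_matrix();print(R[:,2],R.T@(np.array([568.9,71.4,130.9])-s['ee_pos']))"
```

```text
time_s: 10.3
ee_pos: [556.9, 76.6, 356.2]
eef_rot: [-0.0, 0.984, -0.178, -0.0]
ft_force: [0.5, 0.7, -1.3]
grip_width: 26.5
finger_force: 40.0
time_s: 10.72
ee_pos: [567.3, 72.7, 212.5]
eef_rot: [0.0, 0.984, -0.178, -0.003]
ft_force: [-0.4, 0.3, -1.2]
grip_width: 26.9
finger_force: 40.0
time_s: 11.13
ee_pos: [569.3, 71.9, 187.9]
eef_rot: [-0.0, 0.984, -0.179, 0.0]
ft_force: [-0.5, -0.5, -0.6]
grip_width: 26.5
finger_force: 40.0
[ 4.25035308e-04  6.28209847e-05 -9.99999908e-01] [-0.2534434   0.6740636  57.01952047]
```

```bash
python3 -m inch '[0,0.0006,0.015,0,0.2,0,0,0.015,0,0.2,0,0,0.01,0,0.2,0,0,0.005,0,0.2,0,0,0,0,0.2]'
python3 -m inch '[0,0,0.003,0,0.2,0,0,0.003,0,0.2,0,0,0.002,0,0.2,0,0,0,0,0.2,0,0,0,0,0.2]'
python3 -m inch '[0,0,0.002,0,0.2,0,0,0.001,0,0.2,0,0,0,0,0.2,0,0,0,0,0.2]'
```

```text
time_s: 11.55
ee_pos: [568.3, 71.0, 141.9]
eef_rot: [0.0, 0.984, -0.179, -0.001]
ft_force: [-1.2, 0.4, -1.8]
grip_width: 26.8
finger_force: 40.0
time_s: 11.97
ee_pos: [568.8, 71.0, 134.7]
eef_rot: [-0.0, 0.984, -0.179, 0.0]
ft_force: [-0.7, -0.3, -1.4]
grip_width: 26.5
finger_force: 40.0
time_s: 12.3
ee_pos: [568.7, 71.0, 131.5]
eef_rot: [0.0, 0.984, -0.179, -0.0]
ft_force: [-0.7, -0.2, -1.8]
grip_width: 26.3
finger_force: 40.0
```

It's in the mouth with no contact yet; continuing in 1 mm steps.

```bash
python3 -m inch '[0,0,0.001,0,0.2,0,0,0,0,0.2,0,0,0,0,0.2]'
python3 -m inch '[0,0,0.001,0,0.2,0,0,0,0,0.2,0,0,0,0,0.2]'
```

```text
time_s: 12.55
ee_pos: [568.9, 71.0, 130.8]
eef_rot: [-0.0, 0.984, -0.179, 0.0]
ft_force: [-0.2, -0.9, 0.4]
grip_width: 26.8
finger_force: 40.0
time_s: 12.8
ee_pos: [569.0, 71.0, 130.8]
eef_rot: [0.0, 0.984, -0.179, 0.0]
ft_force: [-3.4, -1.1, 7.6]
grip_width: 27.1
finger_force: 40.0
```

Contact at 130.8, against 130.9 expected for seated. Releasing gently and backing off to look.

```bash
python3 -m inch '[0,0,0,0,0.2,0,0,0,0,0.2,0,0,0,0,0.2]' 5
python3 -m inch '[0,0,0,0,0.6,0,0,0,0,0.6,0,0,0,0,0.6,0,0,0,0,0.6,0,0,0,0,0.6]'
python3 -m inch '[0,0,-0.015,0,0.7,0,0,-0.03,0,0.7,0,0,-0.03,0,0.7,0,0,-0.03,0,0.7,-0.02,0,-0.03,0,0.7]'
python3 -m inch '[-0.03,0,-0.03,0,0.7,-0.03,0,-0.03,0,0.7,-0.03,0,0,0,0.7,-0.01,0,0,0,0.7,0,0,0,0,0.7]'
python3 - <<'E'
from h import *
s=ctrl.observe();print(s["ee_pos"]);np.save("s4.npy",s,allow_pickle=True)
a=ctrl.grab_frame("wrist");cv2.imwrite("pics/w4.png",a)
b=ctrl.grab_frame("side");cv2.imwrite("pics/side4.png",b)
c=np.hstack([a[:200,100:420],cv2.resize(b[150:275,170:320],None,fx=1.6,fy=1.6,interpolation=2)]);cv2.imwrite("pics/fin.png",c)
E
```

```text
time_s: 13.05
ee_pos: [569.0, 70.9, 130.7]
eef_rot: [0.0, 0.984, -0.179, 0.0]
ft_force: [-3.6, -0.9, 5.7]
grip_width: 27.8
finger_force: 5.0
time_s: 13.47
ee_pos: [568.6, 71.0, 129.3]
eef_rot: [0.0, 0.984, -0.179, -0.0]
ft_force: [-0.6, 0.5, 0.4]
grip_width: 49.6
finger_force: 0.0
time_s: 13.88
ee_pos: [551.5, 77.0, 265.8]
eef_rot: [0.0, 0.984, -0.18, 0.001]
ft_force: [-0.2, -0.5, 0.1]
grip_width: 60.7
finger_force: 0.0
time_s: 14.3
ee_pos: [456.1, 113.7, 324.1]
eef_rot: [-0.0, 0.984, -0.178, 0.001]
ft_force: [-0.4, 0.3, -0.5]
grip_width: 60.8
finger_force: 0.0
[456.10099461 113.70420134 324.1354235 ]
```

View pics/fin.png

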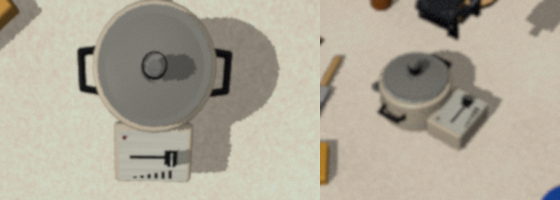

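The lid sits in the pot, concentric and level, and the selector grip at (172,158) is at the slot's long-bar end. A quick numeric check before handing in.

Run:
```python
from h import *
s=np.load("s4.npy",allow_pickle=True).item();W=wristcam(s);a=cv2.imread("pics/w4.png")
h=cv2.cvtColor(a,cv2.COLOR_BGR2HSV)
g=h[...,2];m=(g[145:172,225:290]<80);cols=m.sum(0);xs=np.nonzero(cols>9)[0]+225;ys=np.nonzero(m[:,xs-225].sum(1)>3)[0]+145
print(xs.min(),xs.max(),ys.min(),ys.max())
p=onz(W,((xs.min()+xs.max())/2,ys.mean()),80)[:2];c=np.array([463.7,110.3]);print("grip",p,"heat",25+(p-c)@np.array([-.349,-.937]))
m=((g<165)&(h[...,1]<40)).astype(np.uint8);m[:, :190]=0;m[:,320:]=0;m[126:]=0
m=cv2.morphologyEx(m,cv2.MORPH_OPEN,np.ones((9,9)))
k=max(cv2.findContours(m,0,1)[0],key=cv2.contourArea);(e,ax,an)=cv2.fitEllipse(k);print(e,ax,"lid",onz(W,e,103)[:2],"rim 568.7 71.2; knob",onz(W,(254,65),136)[:2])
```

```text
265 276 151 165
grip [456.94520434  88.57682992] heat 47.712034050742005
(254.43829345703125, 64.72137451171875) (114.48725128173828, 122.62702941894531) lid [570.99930055  69.27780406] rim 568.7 71.2; knob [566.93542378  71.3744639 ]
```

The lid is centred within tolerance. The selector reads 47.7 ± 2 mm against the 46 mm required, and the release might have dragged it back a little. There's plenty of time, so I'll grip it again and press to the stop.

```bash
python3 -m inch '[0.005,0.012,0.03,0,0.5,0.0047,0.011,0.03,0,0.5,0,0,0.03,0,0.5,0,0,0.03,0,0.5,0,0,0.03,0,0.5]'
python3 -m inch '[0,0,0.03,0,0.5,0,0,0.03,0,0.5,0,0,0.02,0,0.5,0,0,0.009,0,0.5,0,0,0.002,0,0.5]'
python3 -m inch '[0,0,0,0,0.1,0,0,0,0,0.1,0,0,0,0,0.1,0,0,0,0,0.1,0,0,0,0,0.1]' 10
python3 -m inch '[0,0,0,0,0.1,0,0,0,0,0.1,0,0,0,0,0.1]'
```

```text
time_s: 14.82
ee_pos: [458.6, 86.9, 170.8]
eef_rot: [0.0, 0.984, -0.18, -0.001]
ft_force: [1.1, 0.1, -0.3]
grip_width: 44.5
finger_force: 0.0
time_s: 15.23
ee_pos: [456.7, 87.3, 79.4]
eef_rot: [0.001, 0.984, -0.179, -0.003]
ft_force: [0.7, 0.3, 0.7]
grip_width: 43.5
finger_force: 0.0
time_s: 15.65
ee_pos: [459.3, 87.9, 83.7]
eef_rot: [-0.0, 0.984, -0.179, 0.001]
ft_force: [0.2, 0.3, -0.6]
grip_width: 18.0
finger_force: 0.0
time_s: 15.9
ee_pos: [458.8, 87.8, 83.1]
eef_rot: [0.0, 0.984, -0.179, 0.001]
ft_force: [-0.3, -1.6, 3.6]
grip_width: 10.9
finger_force: 10.0
```

```bash
python3 -m inch '[0,0.001,0,0,0.1,0,0.001,0,0,0.1,0,0,0,0,0.1]'
python3 -m inch '[0,0.001,0,0,0.1,0,0,0,0,0.1]'
python3 -m inch '[0,0,0,0,0.4,0,0,0,0,0.4,0,0,0,0,0.4,0,0,0,0,0.4]'
python3 -m inch '[0,0,-0.02,0,0.5,0,0,-0.03,0,0.5,0,0,-0.03,0,0.5,-0.02,0,-0.03,0,0.5,-0.02,0,-0.03,0,0.5]'
python3 -m inch '[-0.02,0,-0.03,0,0.5,-0.01,0,-0.03,0,0.5,0,0,0,0,0.5,0,0,0,0,0.5]'
python3 - <<'E'
from h import *
s=ctrl.observe();a=ctrl.grab_frame("wrist");cv2.imwrite("pics/w5.png",a)
W=wristcam(s);u=px(W,(568.7,71.2,103));print(s["ee_pos"],u)
cv2.imwrite("pics/w5c.png",a[:210])
E
```

```text
time_s: 16.15
ee_pos: [458.7, 87.4, 83.1]
eef_rot: [-0.002, 0.984, -0.179, 0.001]
ft_force: [2.4, 8.1, 2.4]
grip_width: 11.2
finger_force: 10.0
time_s: 16.32
ee_pos: [458.7, 87.3, 83.1]
eef_rot: [-0.003, 0.984, -0.179, 0.001]
ft_force: [3.9, 11.7, 1.0]
grip_width: 11.0
finger_force: 10.0
time_s: 16.65
ee_pos: [456.9, 84.9, 82.1]
eef_rot: [0.0, 0.984, -0.179, -0.0]
ft_force: [0.4, -1.2, -0.5]
grip_width: 29.5
finger_force: 0.0
time_s: 17.07
ee_pos: [419.4, 98.7, 223.5]
eef_rot: [0.0, 0.984, -0.179, -0.0]
ft_force: [0.8, -0.8, -0.3]
grip_width: 43.4
finger_force: 0.0
time_s: 17.4
ee_pos: [392.6, 109.8, 284.5]
eef_rot: [-0.0, 0.984, -0.179, 0.002]
ft_force: [-0.1, -0.2, -0.7]
grip_width: 43.4
finger_force: 0.0
[392.63212775 109.80983305 284.47473719] [227.3820227   -0.43559108]
```

View pics/w5c.png

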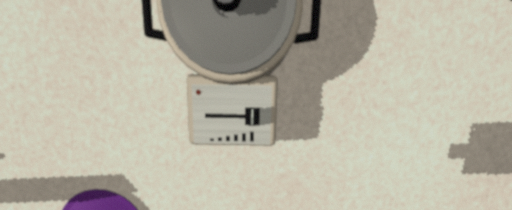

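The force rose to 12 N at the stop, at the same place as before. The picture shows the grip (252,117) over the longest bar and the lid still level and concentric on the pot. The gripper touches nothing, so I'm handing in.

```bash
python3 -c "
from rig import ctrl
print(ctrl.sign_off())"
```

```text
the job is handed in; nothing more can be done
None
```

The metal lid is lowered onto the warmer, level and centred within tolerance by the camera, and the heat selector is pressed to its full-heat stop; I handed the job in at about 17 s, bystanders untouched, but sign-off returned no verdict.

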